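# Post expired ampoule tubes through the drop safe

## Task

Post all the expired white ampoule tubes lying on the counter into the drop safe: slide its cover fully back, lay the tubes in its two pockets (one tube fits in each, so it takes several rounds), and each time swing the sprung lever down to its stop, so that the pocket floor opens and the tubes drop into the bin, then let the lever come back up. When every tube is in the bin and the lever is back up, slide the cover fully shut over the pockets, and leave the other things on the counter where they are.

Things in the scene. Friction and masses are not known exactly. Their poses are not given: they have to be found in the camera images.
- unit: The drop safe: fixed aluminium box, barred front and back, 150 (x) by 190 (y) mm, top 121 mm high. Origin: centre of its underside on the counter; x points away from the robot (pockets in the -x half, flat top in the +x half), y towards the lever side, z up. A bin with a ramp is inside: a dropped tube's centre is below 88 mm there; in a pocket it is at about 114 mm.
- pocket0 (a point): Centre of one pocket's mouth, 121 mm above the counter. The pocket is 36 mm along the unit's x, 76 mm along its y, 19 mm deep; a tube lies in it along the unit's y and sticks out 5 mm. Its floor is a steel shutter (top at 102 mm) that the lever draws away towards the unit's +x; wholly open below at lever values above 0.83.
- pocket1 (a point): The same for the other pocket, 92 mm further along the unit's +y.
- pivot (a point): Point on the lever's hinge axis, level with the middle of its grip, 100 mm above the counter, beside the box. The axis runs along the unit's y.
- lever_grip (a point): Centre of the lever's grip, a black round bar 20 mm thick, 66 mm long, along the unit's y, 140 mm from the pivot on a 12 mm thick steel arm. It moves with the lever. At rest it is about 190 mm above the counter, reaching from the pivot towards the unit's -x and up at 40 degrees.
- lever (a joint): Lever angle, rad: 0 = up at rest, 0.96 = down at its stop (15 degrees below level); above 0.90 counts as at the stop, below 0.06 as back up. Sprung: about 4 N at the grip, rising to about 9 N at the stop when moved slowly (push down on the grip from above, following the arc); damped, it comes back by itself in about a second.
- cover_grip (a point): Centre of the black upright fin on the sliding cover, 140 mm above the counter: 12 mm thick (unit x), 50 mm long (unit y), from 126 to 154 mm up. The cover is a 4 mm steel plate, 48 by 176 mm, just above the box's top; it slides along the unit's x with about 1.5 N friction and stays where it is left.
- cover (a joint): Position of the cover, m: 0 = fully back (pockets open, stop), 0.060 = fully shut (pockets covered, stop), growing towards the unit's -x. Starts shut or half shut, 0.03 to 0.06.
- tube0: White plastic ampoule tube: square bar 24 x 24 mm in section, 50 mm long, with a domed nub (radius 10 mm) on each end, 64 mm overall, about 35 g; lies on any of its four long faces. Three to five of them are present; None = this one is absent. Origin at its centre (12 mm above what it lies on), x along its length.
- tube1: White plastic ampoule tube: square bar 24 x 24 mm in section, 50 mm long, with a domed nub (radius 10 mm) on each end, 64 mm overall, about 35 g; lies on any of its four long faces. Three to five of them are present; None = this one is absent. Origin at its centre (12 mm above what it lies on), x along its length.
- tube2: White plastic ampoule tube: square bar 24 x 24 mm in section, 50 mm long, with a domed nub (radius 10 mm) on each end, 64 mm overall, about 35 g; lies on any of its four long faces. Three to five of them are present; None = this one is absent. Origin at its centre (12 mm above what it lies on), x along its length.
- tube3: White plastic ampoule tube: square bar 24 x 24 mm in section, 50 mm long, with a domed nub (radius 10 mm) on each end, 64 mm overall, about 35 g; lies on any of its four long faces. Three to five of them are present; None = this one is absent. Origin at its centre (12 mm above what it lies on), x along its length.
- tube4: White plastic ampoule tube: square bar 24 x 24 mm in section, 50 mm long, with a domed nub (radius 10 mm) on each end, 64 mm overall, about 35 g; lies on any of its four long faces. Three to five of them are present; None = this one is absent. Origin at its centre (12 mm above what it lies on), x along its length.
- meter: Blue glucose meter, 95 x 56 x 18 mm, to be left alone. Origin at the centre of its underside.
- pills: Amber pill bottle with a white cap, 42 mm across, 75 mm tall, standing, to be left alone. Origin at the centre of its underside.
- thermometer: White digital thermometer with a steel probe, 128 x 20 x 12 mm, to be left alone. Origin on its underside near the middle, x along it.
- forceps: Steel Magill forceps, about 200 mm long, 8 mm high, lying flat, to be left alone. Origin on the underside near the middle, x along it.
Mind the look-alikes: they are no part of the job. What is shaped like the tube0 but red is not meant. Leave any blue look-alike of the tube3 alone.

How it is judged:
By the outcome, as a careful person would: the job done as asked, in the order asked, and still so for the second after the job is handed in, with the robot touching nothing.
Of tube0, tube1, tube2, tube3, tube4 only 3 to 5 are there at a start; the rules pass over those that are not, and their reading is None.
At some moment in a run one of tube0, tube1, tube2, tube3, tube4 may be knocked a few centimetres aside while the robot is not near it.
Once in a run the grip may slacken for a moment while it holds something.
It also fails if it takes over 210 s, if anything falls off the work surface, if the arm or the gripper's body presses on something with over 40 N, if the wrist force passes 120 N, or if a joint passes its speed limit or range.

## Robot

A 6-joint arm with a two-finger parallel gripper is mounted at the origin on the work surface. World frame = base frame: x ahead of the robot, y to its left, z up, the work surface at z = 0. Lengths are in mm, angles in rad, forces in N, time in s.
With the tool pointing down it reaches from about 300 to 850 mm from the base axis. Payload 4.2 kg.
Tool frame: the origin (TCP) lies on the centre line of the jaws, within the pads' length; the fingertips stand 17 mm ahead of it and the grasp point (between the pads) lies 2 mm behind it; z points along the fingers, y is the line along which they close (so a half turn about z gives the same grasp; the last joint's range is limited). The gripper opens to 91 mm and grips with 3 to 60 N. Pads are 32 mm wide; open, the fingers measure 118 mm over their backs; the gripper's body (76 mm by 178 mm) begins 60 mm behind the grasp point.
Start: joints at [1.162, 0.32, 1.565, -0, 1.257, -0.02], TCP at [217.973, 532.099, 230.976] pointing down, gripper open.
Joint ranges: [-3.11, 3.11], [-0.84, 2.01], [0.21, 2.61], [-1.34, 4.49], [0.05, 2.63], [-2.56, 2.56]. Speed limits (rad/s): [2.57, 2.57, 3.14, 3.14, 3.14, 3.14].

## Interface

Orientations are given as [roll, pitch, yaw] about the fixed x, y, z axes, in that order (R = Rz(yaw) Ry(pitch) Rx(roll)).
In Python, from plant import manip gives the robot as it stands.
- The arm moves only by the shell command python3 -m crank 'ROWS'. ROWS is JSON, one flat list of numbers, 5 for each row, row after row: the shift along the tool's x, y, z in mm, then the turn about the tool's z in rad, then the opening in per cent of the stroke, from 0 (shut) to 100 (fully open). In form: [tx, ty, tz, twist, gripper, tx, ty, tz, twist, gripper, ...]. A call has 1 to 8 rows; each row is the pose to reach, as a shift and turn from the pose commanded when the call began, along the tool's axes at that moment; what a row does not reach only later rows make up. A row lasts 1/12 s, in which the tool goes at most 41.7 mm and 7.16 degrees, less where a joint would pass 70% of its speed; a pose out of reach is approached as far as the arm can. A call with a gripper value outside its range is refused whole. The fingers move at their own pace and stop on an object; the grip force is fixed at half the most. Time passes only in rows, so rows that repeat a pose let the fingers close. It gives the time, the measured TCP pose, the force, the opening and the grip force at its end, in the units of the state.
- manip.get_state(): the state, without advancing time (a new reading comes with each control period).
- manip.get_image(name): name is "scene" or "top"; returns the picture (384x512x3 uint8, red, green, blue); there is no depth.
- manip.camera_info(name): a dict with "K" (3x3 intrinsics, pixels), "rvec" (rotation vector, rad) and "tvec" (3), from world to camera coordinates, as OpenCV has them. Camera axes: x right, y down, z forward; pixel columns grow to the right and rows downward; lengths in mm; the calibration is good to about 2 mm. A picture is of the moment at which its call begins. camera_info takes no time and is no camera call.
- manip.sign_off(): hands the job in; it is judged then, once.
The state is a dict: "time": time; "q": joint angles; "qvel": joint speeds; "joint_efforts": joint torques, N m; "position": TCP position; "orientation": TCP orientation; "contact_force": force on the tool from outside, world axes, zero at the start; "wrist_torque": the same for the moment, N m; "gripper_width": opening from 0.0 (shut) to 1.0 (fully open); "gripper_force": force on a finger pad.
Only numpy, scipy, OpenCV 4.12 (cv2) and the standard library are available. Lean on these libraries where they do the work, as an engineer would, in place of code of your own. Each camera call takes 0.05 s, during which the arm holds its last target. There are 200 camera calls.

## Working session

There is one attempt and no reset: what is moved stays moved. The work goes in short steps, Python scripts to look and compute and a shell command to move; the robot and the scene stay as the last step left them, time stands still between calls to the robot, and variables do not carry over. Pictures are saved under pics/ and viewed, at most 14 in all, crops included, and the job is handed in when it is done.

```bash
ls; mkdir -p pics; cat > h.py <<'E'
import numpy as np, cv2
from plant import manip
def cam(n):
    c=manip.camera_info(n); K=np.array(c["K"],float); R=cv2.Rodrigues(np.array(c["rvec"],float))[0]; t=np.array(c["tvec"],float).ravel(); return K,R,t
def px2w(n,u,v,z):
    K,R,t=cam(n); d=R.T@np.linalg.solve(K,[u,v,1.]); o=-R.T@t
    return o+d*(z-o[2])/d[2]
def w2px(n,p):
    K,R,t=cam(n); q=K@(R@np.array(p,float)+t); return q[:2]/q[2]
def snap(n,f,crop=None,s=1):
    im=manip.get_image(n)
    if crop: x0,y0,x1,y1=crop; im=im[y0:y1,x0:x1]
    im=cv2.resize(im,None,fx=s,fy=s,interpolation=cv2.INTER_CUBIC)
    cv2.imwrite("pics/"+f,im[:,:,::-1])
E
python3 - <<'E'
from h import *
snap("top","t0.png",s=1.56); snap("scene","s0.png",s=1.56)
s=manip.get_state(); print(s)
for n in("top","scene"):
    K,R,t=cam(n); print(n,K[0,0],-R.T@t)
E
```

```text
pics
{'time': 0.1, 'q': array([ 1.16202464e+00,  3.20240313e-01,  1.56554509e+00, -2.78766799e-05,
        1.25737738e+00, -1.99856337e-02]), 'qvel': array([ 2.53279805e-04, -3.30326090e-03, -1.66648490e-03, -1.38310251e-04,
        7.56892001e-04,  2.99143356e-06]), 'joint_efforts': array([ 4.94791152e-05, -4.13334703e+01, -2.32506949e+01,  7.30979349e-02,
        4.21949546e-02, -4.46025365e-05]), 'position': array([217.79763054, 531.70836766, 230.20187099]), 'orientation': array([-3.14002231e+00, -4.87805566e-06,  2.75281521e+00]), 'contact_force': array([ 0.47685375,  0.46457618, -1.06560958]), 'wrist_torque': array([ 0.0209534 ,  0.05700861, -0.02244003]), 'gripper_force': 0.0, 'gripper_width': 1.0031656240651423}
top 439.2888623609701 [ 422.56713172  -20.31885935 1142.12821578]
scene 458.1906707932958 [1588.14829602 -352.59432516  888.36143095]
```

View pics/t0.png

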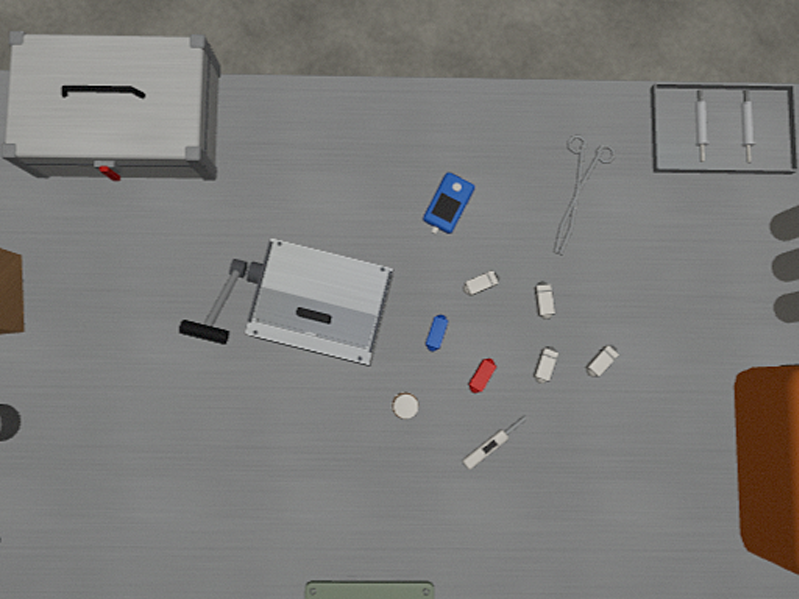

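View pics/s0.png

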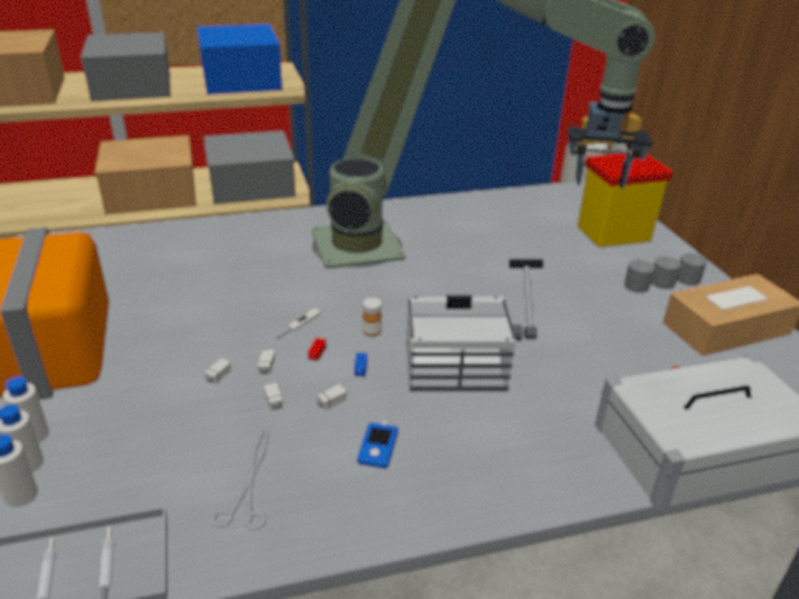

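The top view shows four white candidates at (482,283), (545,300), (546,365) and (603,361). The look-alikes are red at (482,375), blue at (437,333), the thermometer at (493,443), the pill cap at (405,405) and the tray syringes at (700,125) and (747,125). I choose the four short white bars and will check them in a close crop. The unit is at about (320,300), with the cover fin at (314,315) and the lever grip at (204,331).

```bash
python3 - <<'E'
from h import *
snap("top","t1.png",(265,165,409,265),5.5); snap("top","u1.png",(110,145,260,240),5.3)
E
```

```text
(no output)
```

View pics/t1.png

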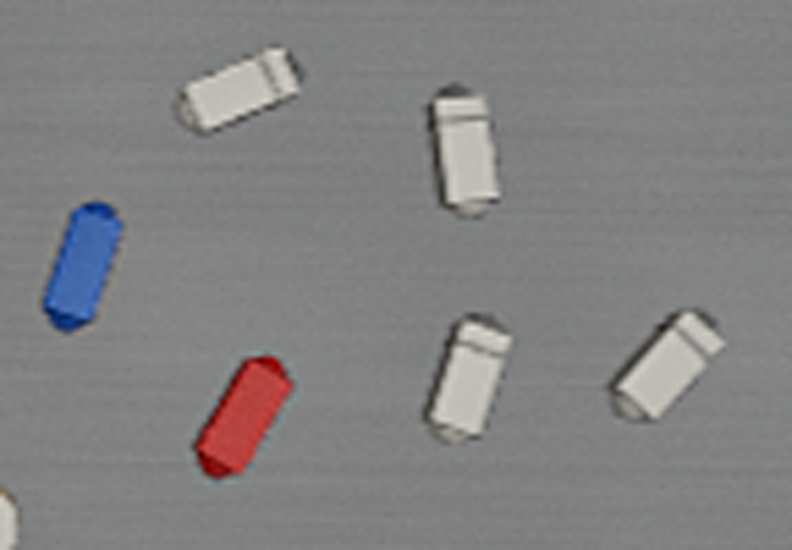

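View pics/u1.png

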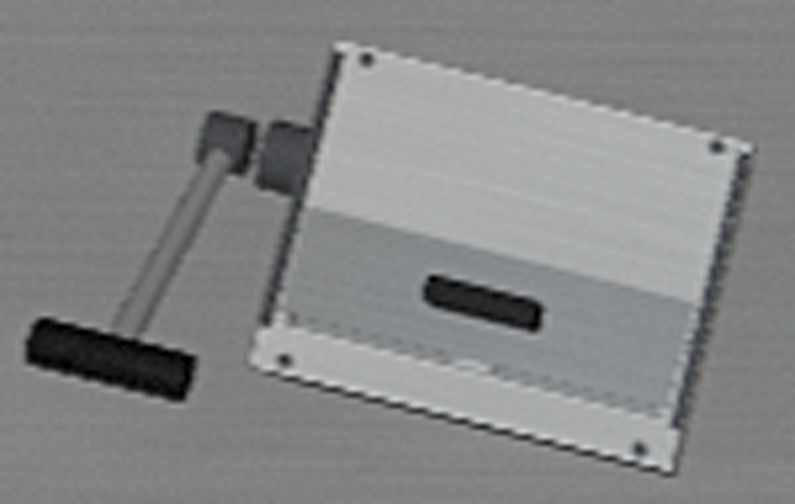

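Crop 1 confirms four white ampoules with ring marks at crop px (242,91), (465,150), (470,378) and (670,365); the blue and red ones are look-alikes. Crop 2 shows the unit's top corners at (338,43), (752,148), (673,472) and (252,365), the fin at (483,303) and the grip at (110,359).

```bash
python3 - <<'E'
from h import *
np.set_printoptions(precision=1,suppress=True)
def c1(u,v,z): return px2w("top",265+(u+.5)/5.5-.5,165+(v+.5)/5.5-.5,z)
def c2(u,v,z): return px2w("top",110+(u+.5)/5.3-.5,145+(v+.5)/5.3-.5,z)
for n,c,a,b in [("A",(242,91),(196,112),(288,69)),("B",(465,150),(458,97),(472,202)),("C",(470,378),(454,427),(486,330)),("D",(670,365),(635,402),(704,328))]:
    d=c1(*b,24)-c1(*a,24); print(n,c1(*c,24),"len",np.linalg.norm(d),"yaw",np.arctan2(d[1],d[0]).round(3))
P=[c2(*p,121) for p in [(338,43),(752,148),(673,472),(252,365)]]  # +x+y, +x-y, -x-y, -x+y
C=np.mean(P,0); ey=(P[0]-P[1]+P[3]-P[2])/2; ex=(P[0]-P[3]+P[1]-P[2])/2
print("unit",C,np.linalg.norm(ex),np.linalg.norm(ey),"yaw",np.arctan2(ex[1],ex[0]),np.arctan2(-ey[0],ey[1]))
print("fin",c2(483,303,154)," grip",c2(110,359,200),c2(110,359,190),"pivot collar",c2(228,143,110))
y=(np.arctan2(ex[1],ex[0])+np.arctan2(-ey[0],ey[1]))/2
R=np.array([[np.cos(y),-np.sin(y)],[np.sin(y),np.cos(y)]])
for p in (c2(483,303,154),c2(110,359,192),c2(228,143,110)): print("in unit",R.T@(p-C)[:2])
E
```

```text
A [ 584.6 -178.5   24. ] len 48.01123912068981 yaw -1.122
B [ 557.9 -282.9   24. ] len 49.74766773118844 yaw -3.023
C [ 451.6 -283.8   24. ] len 47.536484876945195 yaw -0.332
D [ 458.5 -377.    24. ] len 47.77338599473182 yaw -0.762
unit [540.1  78.6 121. ] 147.48233333512218 190.03666041330655 yaw -0.22787916555313228 -0.23910074187903327
fin [516.   83.9 154. ]  grip [487.3 228.8 200. ] [488.  231.4 190. ] pivot collar [590.8 203.8 110. ]
in unit [-24.7  -0.5]
in unit [-86. 136.]
in unit [ 20.3 133.5]
```

```bash
cat >> h.py <<'E'
U=np.array([540.1,78.6]); YU=-0.234
def u2w(x,y): c,s=np.cos(YU),np.sin(YU); return U+np.array([c*x-s*y,s*x+c*y])
def d(x,y,z,yaw,st=None):
    """shift in tool axes (tool down) and twist from the measured pose"""
    st=st or manip.get_state(); p=st["position"]; o=st["orientation"][2]; e=np.array([x,y])-p[:2]
    tw=(o-yaw+np.pi/2)%np.pi-np.pi/2
    print("p",p.round(1),"yaw",round(o,3),"q6",st["q"][5].round(2),"-> d %.1f %.1f %.1f tw %.3f"%(e@[np.cos(o),np.sin(o)],e@[np.sin(o),-np.cos(o)],p[2]-z,tw))
E
python3 -m crank '[-25,-15,-20,0.1,60, -60,-40,-20,0.2,60, -100,-67,-20,0.3,60, -140,-94,-20,0.4,60, -180,-121,-20,0.5,60, -220,-148,-20,0.6,60, -260,-176,-20,0.7,60, -300,-203,-20,0.8,60]'
python3 - <<'E'
from h import *
d(516,84,151,1.337)
E
```

```text
time: 0.87
position: [396.3, 263.2, 251.0]
orientation: [3.141, -0.0, 1.948]
contact_force: [1.4, 0.2, -0.2]
gripper_width: 0.602
gripper_force: 0.0
p [396.3 263.2 251. ] yaw 1.948 q6 0.18 -> d -210.7 45.2 100.0 tw 0.611
```

```bash

python3 -m crank '[-40,9,0,0.1,50, -80,18,0,0.2,50, -120,26,0,0.31,50, -160,35,0,0.41,50, -195,42,0,0.51,50, -211,45,5,0.611,50, -211,45,25,0.611,50, -211,45,45,0.611,50]'
python3 - <<'E'
from h import *
d(*u2w(-24.7,0),151,1.337)
E
```

```text
time: 1.53
position: [517.4, 84.8, 205.9]
orientation: [3.14, -0.001, 1.339]
contact_force: [-0.8, -0.2, 0.5]
gripper_width: 0.501
gripper_force: 0.0
p [517.4  84.8 205.9] yaw 1.339 q6 0.37 -> d -0.8 -1.2 54.9 tw 0.002
```

```bash

python3 -m crank '[0,-1,25,0,40, 0,-1,45,0,40, 0,-1,55,0,40, 0,-1,55,0,5, 0,-1,55,0,5, 0,-1,55,0,5, 0,-1,55,0,5, 0,-1,55,0,5]'
python3 -m crank '[0,5,0,0,5, 0,10,0,0,5, 0,15,0,0,5, 0,20,0,0,5, 0,25,0,0,5, 0,28,0,0,5, 0,28,0,0,5]'
```

```text
time: 2.2
position: [516.4, 86.6, 152.4]
orientation: [3.138, -0.002, 1.341]
contact_force: [0.7, -0.1, 3.1]
gripper_width: 0.13
gripper_force: 30.0
time: 2.78
position: [544.4, 79.8, 152.4]
orientation: [3.138, -0.001, 1.341]
contact_force: [0.7, 0.4, 5.2]
gripper_width: 0.128
gripper_force: 30.0
```

```bash

python3 -m crank '[0,3,0,0,5, 0,5,0,0,5, 0,5,0,0,5]'
python3 -m crank '[0,3,0,0,5, 0,5,0,0,5, 0,5,0,0,5]'
python3 -m crank '[0,3,0,0,5, 0,5,0,0,5, 0,5,0,0,5]'
```

```text
time: 3.03
position: [548.9, 78.7, 152.4]
orientation: [3.139, -0.001, 1.341]
contact_force: [-0.1, -0.0, 5.2]
gripper_width: 0.131
gripper_force: 30.0
time: 3.28
position: [553.7, 77.6, 152.4]
orientation: [3.139, -0.001, 1.341]
contact_force: [-0.3, -0.5, 5.5]
gripper_width: 0.13
gripper_force: 30.0
time: 3.53
position: [558.5, 76.4, 152.3]
orientation: [3.139, -0.001, 1.341]
contact_force: [0.2, -0.4, 5.8]
gripper_width: 0.128
gripper_force: 30.0
```

```bash

python3 -m crank '[0,3,0,0,5, 0,5,0,0,5, 0,5,0,0,5]'
python3 -m crank '[0,3,0,0,5, 0,5,0,0,5, 0,5,0,0,5]'
python3 -m crank '[0,2,0,0,5, 0,4,0,0,5, 0,4,0,0,5]'
python3 -m crank '[0,2,0,0,5, 0,4,0,0,5, 0,4,0,0,5]'
```

```text
time: 3.78
position: [563.4, 75.3, 152.3]
orientation: [3.139, -0.001, 1.341]
contact_force: [0.3, -0.2, 5.7]
gripper_width: 0.13
gripper_force: 30.0
time: 4.03
position: [565.9, 74.7, 152.3]
orientation: [-3.139, -0.001, 1.341]
contact_force: [-6.1, 1.4, 9.2]
gripper_width: 0.13
gripper_force: 30.0
time: 4.28
position: [566.1, 74.6, 152.3]
orientation: [-3.13, -0.0, 1.34]
contact_force: [-14.9, 3.4, 14.9]
gripper_width: 0.129
gripper_force: 30.1
time: 4.53
position: [566.2, 74.5, 152.1]
orientation: [-3.122, 0.0, 1.34]
contact_force: [-23.2, 5.2, 20.8]
gripper_width: 0.132
gripper_force: 30.1
```

```bash

python3 -m crank '[0,-5,0,0,5, 0,-9,0,0,5, 0,-9,0,0,40, 0,-9,0,0,40, 0,-9,-30,0,50, 0,-9,-70,0,50]'
python3 - <<'E'
from h import *
d(584.6,-178.5,120,2.02)
E
```

```text
time: 5.03
position: [564.0, 74.1, 217.8]
orientation: [-3.133, 0.003, 1.342]
contact_force: [0.6, -0.5, -0.7]
gripper_width: 0.39
gripper_force: 0.0
p [564.   74.1 217.8] yaw 1.342 q6 0.34 -> d -241.3 77.3 97.8 tw -0.678
```

```bash

python3 -m crank '[-38,12,0,-0.1,50, -76,24,0,-0.2,50, -114,36,0,-0.3,50, -152,48,10,-0.4,50, -190,60,30,-0.5,50, -222,71,55,-0.6,50, -241,77,80,-0.678,50, -241,77,98,-0.678,50]'
python3 - <<'E'
from h import *
d(584.6,-178.5,29,2.02)
snap("top","u2.png",(110,145,260,240),5.3)
E
```

```text
time: 5.7
position: [585.8, -182.6, 120.0]
orientation: [-3.139, 0.001, 2.019]
contact_force: [-0.3, 0.2, -1.4]
gripper_width: 0.496
gripper_force: 0.0
p [ 585.8 -182.6  120. ] yaw 2.019 q6 -0.77 -> d 4.2 0.6 91.0 tw -0.001
```

View pics/u2.png

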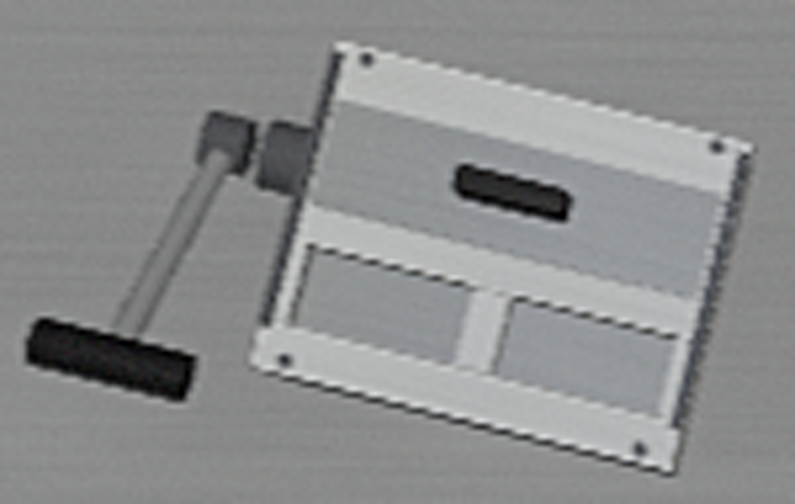

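The cover is fully back. Pocket 1's mouth corners are about (308,244), (475,288), (457,363) and (291,325); pocket 0's are (513,297), (679,338), (661,416) and (494,373).

```bash

python3 -m crank '[4,0.5,30,0,50, 4,0.5,60,0,50, 4,0.5,82,0,50, 4,0.5,91,0,50, 4,0.5,91,0,10, 4,0.5,91,0,10, 4,0.5,91,0,10, 4,0.5,91,0,10]'
python3 - <<'E'
from h import *
def c2(u,v,z): return px2w("top",110+(u+.5)/5.3-.5,145+(v+.5)/5.3-.5,z)
c,s=np.cos(YU),np.sin(YU); R=np.array([[c,-s],[s,c]])
for n,P in (("p1",[(308,244),(475,288),(457,363),(291,325)]),("p0",[(513,297),(679,338),(661,416),(494,373)])):
    m=np.mean([c2(*p,121) for p in P],0)[:2]; print(n,m,R.T@(m-U), [ (R.T@(c2(*p,121)[:2]-U)).round() for p in P])
E
```

```text
time: 6.42
position: [586.2, -174.2, 33.8]
orientation: [3.139, 0.002, 2.02]
contact_force: [0.6, -0.7, 1.2]
gripper_width: 0.259
gripper_force: 30.0
p1 [517.79439784 131.3128368 ] [-33.92024503  46.10423005] [array([-16.,  85.]), array([-17.,   9.]), array([-51.,   8.]), array([-52.,  83.])]
p0 [496.25620022  41.41135502] [-34.02596716 -46.34120902] [array([-17.,  -8.]), array([-17., -84.]), array([-52., -84.]), array([-51.,  -9.])]
```

```bash

python3 -m crank '[0,0,0,0,40, -3,0,0,0,40, -3,0,6,0,40, -3,0,6,0,10, -3,0,6,0,10, -3,0,6,0,10, -3,0,6,0,10]'
python3 - <<'E'
from h import *
d(496.2,41.5,170,1.337)
E
```

```text
time: 7.0
position: [586.1, -176.5, 25.8]
orientation: [-3.141, -0.0, 2.02]
contact_force: [0.9, 0.6, -0.1]
gripper_width: 0.263
gripper_force: 30.0
p [ 586.1 -176.5   25.8] yaw 2.02 q6 -0.76 -> d 235.4 13.7 -144.2 tw 0.683
```

```bash

python3 -m crank '[0,0,-35,0,10, 0,0,-72,0,10, 0,0,-110,0,10, 30,2,-135,0.1,10, 66,4,-144,0.2,10, 104,6,-144,0.31,10, 142,8,-144,0.42,10, 180,10,-144,0.52,10]'
python3 -m crank '[35,2,0,0.1,10, 55,3,0,0.16,10, 55,3,0,0.163,10, 55,3,0,0.163,10]'
python3 - <<'E'
from h import *
d(496.2,41.5,140,1.337)
E
```

```text
time: 7.67
position: [516.1, -8.7, 170.4]
orientation: [3.141, -0.0, 1.494]
contact_force: [1.3, 0.3, -0.3]
gripper_width: 0.263
gripper_force: 30.0
time: 8.0
position: [523.8, 45.4, 170.0]
orientation: [3.141, 0.0, 1.34]
contact_force: [-0.5, -0.4, 0.2]
gripper_width: 0.264
gripper_force: 30.0
p [523.8  45.4 170. ] yaw 1.34 q6 0.3 -> d -10.1 -26.0 30.0 tw 0.003
```

```bash

python3 -m crank '[-9,-26,0,0.003,10, -9,-26,0,0.003,10, -9,-26,10,0.003,10, -9,-26,22,0.003,10, -9,-26,30,0.003,10, -9,-26,30,0.003,10]'
python3 - <<'E'
from h import *
d(496.2,41.5,140,1.337)
E
```

```text
time: 8.5
position: [496.8, 41.1, 138.7]
orientation: [-3.141, 0.001, 1.333]
contact_force: [0.7, -0.1, -0.9]
gripper_width: 0.258
gripper_force: 30.0
p [496.8  41.1 138.7] yaw 1.333 q6 0.3 -> d 0.3 -0.7 -1.3 tw -0.004
```

```bash

python3 -m crank '[0.5,-0.5,0,0,10, 0.5,-0.5,0,0,37, 0.5,-0.5,0,0,37, 0.5,-0.5,0,0,37, 0.5,-0.5,-20,0,37, 0.5,-0.5,-55,0,50, 0.5,-0.5,-75,0,50]'
python3 - <<'E'
from h import *
d(451.6,-283.8,120,-0.332)
d(557.9,-282.9,120,-3.023)
d(458.5,-377,120,-0.762)
E
```

```text
time: 9.08
position: [497.0, 42.6, 217.6]
orientation: [3.139, -0.001, 1.334]
contact_force: [1.2, 0.4, 0.7]
gripper_width: 0.48
gripper_force: 0.0
p [497.   42.6 217.6] yaw 1.334 q6 0.3 -> d -328.0 32.4 97.6 tw -1.476
p [497.   42.6 217.6] yaw 1.334 q6 0.3 -> d -302.1 135.6 97.6 tw 1.215
p [497.   42.6 217.6] yaw 1.334 q6 0.3 -> d -416.9 61.0 97.6 tw -1.046
```

```bash

python3 -m crank '[-37,17,0,0.12,50, -74,33,0,0.24,50, -112,50,0,0.36,50, -150,67,10,0.48,50, -187,84,25,0.6,50, -225,101,45,0.72,50, -260,117,65,0.84,50, -290,130,85,0.96,50]'
python3 -m crank '[0,0,0,0.1,50, 0,0,0,0.2,50, 0,0,0,0.25,50, 0,0,0,0.25,50]'
python3 - <<'E'
from h import *
d(557.9,-282.9,27,-3.023)
snap("top","t2.png",(100,145,410,270),2.58)
E
```

```text
time: 9.75
position: [554.2, -267.4, 132.8]
orientation: [3.14, -0.002, 0.368]
contact_force: [0.2, 0.9, 0.5]
gripper_width: 0.498
gripper_force: 0.0
time: 10.08
position: [553.6, -265.5, 132.6]
orientation: [-3.141, 0.0, 0.123]
contact_force: [0.2, -0.2, -0.7]
gripper_width: 0.5
gripper_force: 0.0
p [ 553.6 -265.5  132.6] yaw 0.123 q6 0.98 -> d 2.1 17.8 105.6 tw 0.004
```

View pics/t2.png

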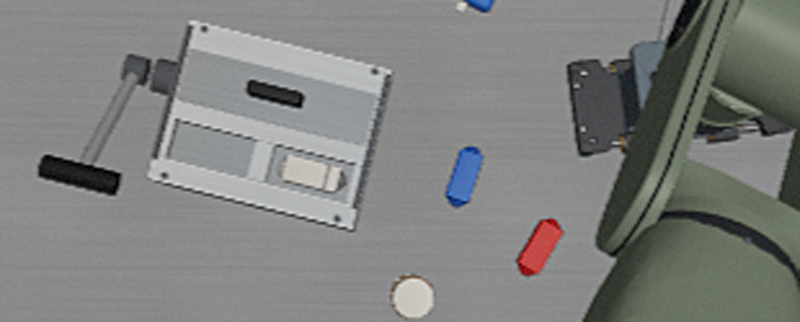

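Tube A lies flat in pocket 0 at (312,175). The arm hides the other tubes, so I'll check them in the scene camera before grasping.

```bash
python3 - <<'E'
from h import *
snap("scene","s2.png",(110,190,260,290),5.3)
for n,p in (("B",(557.9,-282.9,12)),("C",(451.6,-283.8,12)),("D",(458.5,-377,12))):
    q=w2px("scene",p); print(n,(q-[110,190])*5.3)
E
```

```text
B [345.65626859 341.76109112]
C [320.81025843 225.15056448]
D [158.11582793 255.94223841]
```

View pics/s2.png

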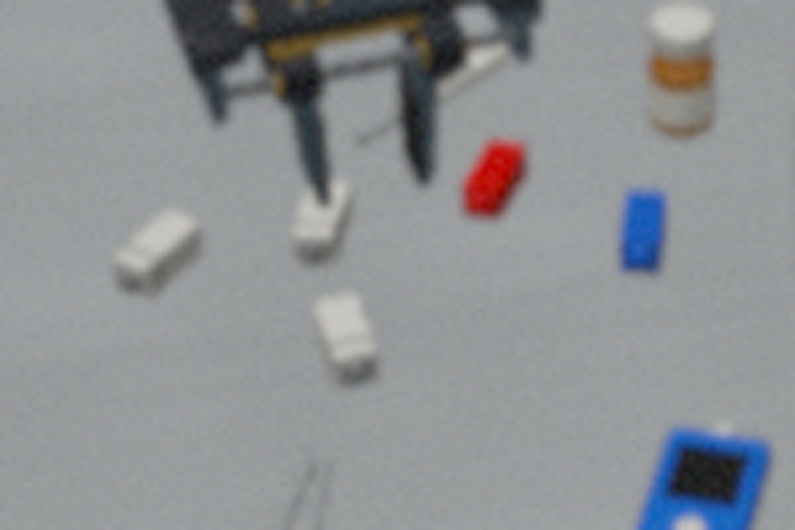

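The remaining tubes are still where I measured them: B (346,340), C (322,222), D (158,250). I'll grasp B.

```bash

python3 -m crank '[2,18,0,0,50, 2,18,35,0,50, 2,18,70,0,50, 2,18,90,0,50, 2,18,105,0,50, 2,18,105,0,50, 2,18,105,0,10, 2,18,105,0,10]'
python3 -m crank '[0,0,0,0,10, 0,0,0,0,10, 0,0,0,0,10]'
python3 - <<'E'
from h import *
d(517.8,131.3,170,1.337)
E
```

```text
time: 10.85
position: [558.8, -283.0, 29.1]
orientation: [3.14, -0.002, 0.125]
contact_force: [-0.2, -0.3, -0.6]
gripper_width: 0.383
gripper_force: 0.0
time: 11.1
position: [558.8, -283.2, 29.5]
orientation: [3.14, -0.003, 0.124]
contact_force: [-0.3, 0.0, 5.0]
gripper_width: 0.259
gripper_force: 30.0
p [ 558.8 -283.2   29.5] yaw 0.124 q6 0.96 -> d 10.5 -416.4 -140.5 tw -1.213
```

```bash

python3 -m crank '[0,0,-38,0,10, 0,-10,-76,0,10, 2,-35,-110,-0.1,10, 3,-65,-138,-0.2,10, 4,-100,-155,-0.3,10, 5,-140,-155,-0.4,10, 6,-180,-155,-0.5,10, 7,-220,-155,-0.6,10]'
python3 - <<'E'
from h import *
d(517.8,131.3,170,1.337)
E
```

```text
time: 11.77
position: [537.1, -61.9, 183.9]
orientation: [3.14, -0.001, 0.728]
contact_force: [1.3, -0.9, -0.4]
gripper_width: 0.258
gripper_force: 30.0
p [537.1 -61.9 183.9] yaw 0.728 q6 0.71 -> d 114.2 -157.1 13.9 tw -0.609
```

```bash

python3 -m crank '[23,-31,0,-0.1,10, 46,-62,0,-0.2,10, 69,-93,0,-0.3,10, 90,-124,0,-0.4,10, 105,-145,0,-0.5,10, 114,-157,0,-0.6,10, 114,-157,0,-0.609,10, 114,-157,0,-0.609,10]'
python3 - <<'E'
from h import *
d(517.8,131.3,141,1.337)
E
```

```text
time: 12.43
position: [518.8, 130.0, 183.1]
orientation: [3.141, 0.0, 1.333]
contact_force: [0.8, -0.8, -0.3]
gripper_width: 0.26
gripper_force: 30.0
p [518.8 130.  183.1] yaw 1.333 q6 0.46 -> d 1.0 -1.3 42.1 tw -0.004
```

```bash

python3 -m crank '[2,-1,20,0,10, 2,-1,35,0,10, 2,-1,42,0,10, 2,-1,42,0,10, 2,-1,42,0,37, 2,-1,42,0,37, 2,-1,42,0,37, 2,-1,42,0,37]'
python3 -m crank '[0,0,-20,0,37, 0,0,-55,0,10, 0,0,-90,0,0, 0,0,-110,0,0]'
python3 - <<'E'
from h import *
snap("top","u3.png",(110,145,260,240),3)
d(*u2w(-87,136),245,1.337)
E
```

```text
time: 13.1
position: [519.1, 131.7, 141.7]
orientation: [3.14, -0.001, 1.332]
contact_force: [-0.5, -0.8, -0.6]
gripper_width: 0.365
gripper_force: 0.0
time: 13.43
position: [519.9, 132.1, 255.2]
orientation: [3.136, -0.003, 1.333]
contact_force: [1.0, 0.7, 0.5]
gripper_width: 0.18
gripper_force: 0.0
p [521.5 132.5 258.3] yaw 1.333 q6 0.47 -> d 87.7 -56.7 13.3 tw -0.004
```

View pics/u3.png

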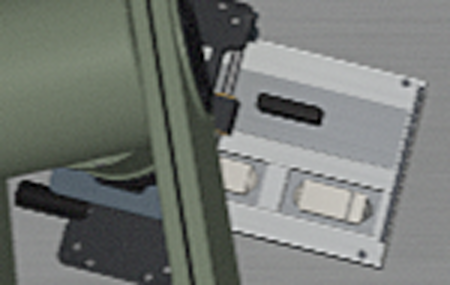

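Both tubes lie flat in the pockets, at (330,200) and (238,178) in the crop. Now the lever.

```bash

python3 -m crank '[30,-19,10,0,0, 60,-38,10,0,0, 88,-57,12,0,0, 88,-57,12,0,0, 88,-57,12,0,0]'
python3 - <<'E'
from h import *
d(*u2w(-87,136),220,1.337)
E
```

```text
time: 13.9
position: [483.3, 231.9, 238.9]
orientation: [3.141, 0.0, 1.336]
contact_force: [0.0, -0.8, -0.2]
gripper_width: 0.005
gripper_force: 0.0
p [483.3 231.9 238.9] yaw 1.336 q6 0.66 -> d 0.1 3.8 18.9 tw -0.001
```

```bash

python3 -m crank '[0,4,12,0,0, 0,4,20,0,0, 0,-3,32,0,0, 0,-10,42,0,0, 0,-15,53,0,0, 0,-20,64,0,0, 0,-24,76,0,0, 0,-27,88,0,0]'
python3 -m crank '[0,-1,12,0,0, 0,-2,24,0,0, 0,-1,36,0,0, 0,0,48,0,0, 0,2,56,0,0, 0,3,62,0,0, 0,3,64,0,0, 0,3,64,0,0]'
python3 - <<'E'
from h import *
d(*u2w(-115,136),91,1.337)
E
```

```text
time: 14.57
position: [455.3, 236.9, 151.6]
orientation: [-3.137, -0.001, 1.33]
contact_force: [-7.9, 2.2, 11.2]
gripper_width: 0.005
gripper_force: 5.2
time: 15.23
position: [458.8, 235.9, 90.0]
orientation: [-3.137, -0.0, 1.33]
contact_force: [-13.0, 0.5, 27.2]
gripper_width: 0.005
gripper_force: 13.5
p [458.8 235.9  90. ] yaw 1.33 q6 0.69 -> d 1.8 0.6 -1.0 tw -0.007
```

```bash

python3 -m crank '[0,0,1,0,0, 0,0,2,0,0, 0,0,2,0,0, 0,0,2,0,0, 0,0,2,0,0, 0,0,2,0,0]'
python3 - <<'E'
from h import *
snap("scene","s3.png",(245,180,365,260),6)
E
python3 -m crank '[0,-1,-10,0,0, 0,-3,-22,0,0, 0,-4,-36,0,0, 0,-3,-50,0,0, 0,-1,-66,0,0, 0,4,-84,0,0, 0,10,-104,0,0, 0,20,-124,0,0]'
python3 -m crank '[0,5,-20,0,0, 0,5,-40,0,40, 0,5,-40,0,50]'
python3 - <<'E'
from h import *
d(451.6,-283.8,200,-0.332)
E
```

```text
time: 15.73
position: [458.8, 235.9, 89.5]
orientation: [-3.139, -0.001, 1.33]
contact_force: [-14.3, -0.9, 36.7]
gripper_width: 0.009
gripper_force: 18.5
time: 16.45
position: [479.8, 230.4, 209.6]
orientation: [-3.141, 0.001, 1.332]
contact_force: [-0.6, -0.5, -0.2]
gripper_width: 0.003
gripper_force: 0.0
time: 16.7
position: [487.3, 230.1, 252.7]
orientation: [3.135, -0.005, 1.331]
contact_force: [0.8, 0.7, 0.8]
gripper_width: 0.12
gripper_force: 0.0
p [487.3 230.1 252.7] yaw 1.331 q6 0.66 -> d -507.7 87.4 52.7 tw -1.479
```

View pics/s3.png

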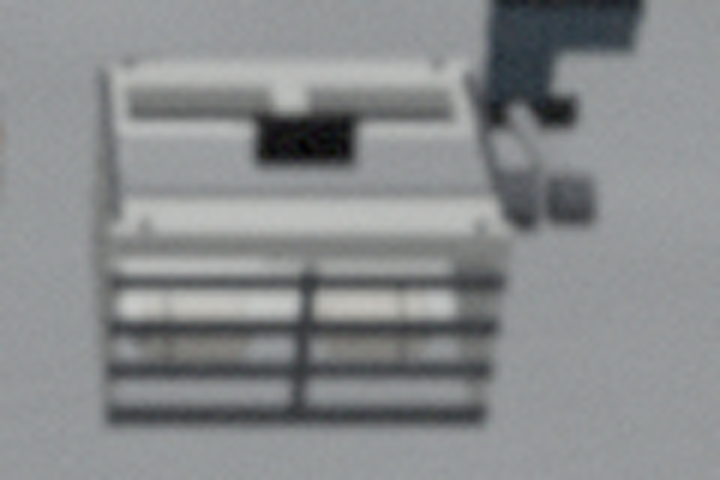

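Both tubes are visible in the bin behind the bars at (205,305) and (375,305), and the pockets are empty. On to tube C.

```bash

python3 -m crank '[-38,6,0,-0.11,50, -76,13,0,-0.22,50, -114,19,0,-0.33,50, -152,26,0,-0.44,50, -190,32,0,-0.55,50, -228,39,10,-0.66,50, -266,46,20,-0.77,50, -304,52,30,-0.88,50]'
python3 - <<'E'
from h import *
d(451.6,-283.8,120,-0.332)
E
```

```text
time: 17.37
position: [463.6, -69.5, 220.3]
orientation: [-3.141, -0.0, 2.201]
contact_force: [0.3, 0.6, 1.2]
gripper_width: 0.501
gripper_force: 0.0
p [463.6 -69.5 220.3] yaw 2.201 q6 -0.8 -> d -166.0 -136.0 100.3 tw -0.608
```

```bash

python3 -m crank '[-28,-23,15,-0.1,50, -56,-46,30,-0.2,50, -84,-69,45,-0.3,50, -112,-92,60,-0.4,50, -140,-115,75,-0.5,50, -160,-131,90,-0.6,50, -166,-136,100,-0.608,50, -166,-136,100,-0.608,50]'
python3 - <<'E'
from h import *
d(451.6,-283.8,28,-0.332)
snap("scene","s4.png",(110,190,260,290),4)
for n,p in (("C",(451.6,-283.8,12)),("D",(458.5,-377,12))):
    q=w2px("scene",p); print(n,(q-[110,190])*4)
E
```

```text
time: 18.03
position: [449.5, -282.4, 118.3]
orientation: [3.14, -0.006, 2.8]
contact_force: [-0.9, 0.3, 0.9]
gripper_width: 0.498
gripper_force: 0.0
p [ 449.5 -282.4  118.3] yaw 2.8 q6 -1.81 -> d -2.5 -0.7 90.3 tw -0.010
C [242.12094976 169.92495432]
D [119.33270032 193.16395352]
```

View pics/s4.png

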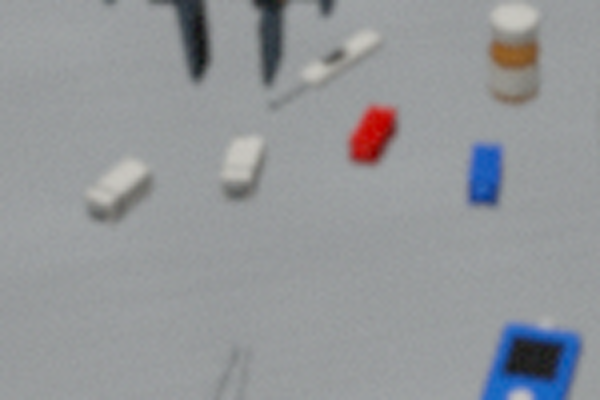

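C (243,166) and D (118,188) haven't moved. Grasping C.

```bash

python3 -m crank '[-2,-1,30,-0.01,50, -2,-1,60,-0.01,50, -2,-1,80,-0.01,50, -2,-1,90,-0.01,50, -2,-1,91,-0.01,50, -2,-1,91,-0.01,10, -2,-1,91,-0.01,10, -2,-1,91,-0.01,10]'
python3 -m crank '[0,0,0,0,10, 0,0,0,0,10]'
python3 - <<'E'
from h import *
d(496.2,41.5,170,1.337)
E
```

```text
time: 18.75
position: [454.6, -283.3, 32.0]
orientation: [-3.141, 0.003, 2.815]
contact_force: [0.4, -0.3, 0.4]
gripper_width: 0.31
gripper_force: 0.2
time: 18.92
position: [454.4, -283.4, 31.9]
orientation: [-3.141, 0.003, 2.815]
contact_force: [-0.3, 1.9, 5.9]
gripper_width: 0.261
gripper_force: 30.0
p [ 454.4 -283.4   31.9] yaw 2.815 q6 -1.82 -> d 64.7 321.1 -138.1 tw 1.478
```

```bash

python3 -m crank '[0,0,-38,0,10, 0,0,-76,0.1,10, 2,12,-112,0.2,10, 8,40,-138,0.3,10, 16,80,-145,0.4,10, 24,120,-145,0.5,10, 32,160,-145,0.6,10, 40,200,-145,0.7,10]'
python3 - <<'E'
from h import *
d(496.2,41.5,170,1.337)
E
```

```text
time: 19.58
position: [479.5, -79.1, 176.2]
orientation: [3.14, 0.001, 2.109]
contact_force: [1.0, -0.8, -1.6]
gripper_width: 0.26
gripper_force: 30.0
p [479.5 -79.1 176.2] yaw 2.109 q6 -0.73 -> d 94.9 76.2 6.2 tw 0.772
```

```bash

python3 -m crank '[20,16,0,0.11,10, 40,32,0,0.22,10, 60,48,0,0.33,10, 78,63,0,0.44,10, 90,72,0,0.55,10, 95,76,0,0.66,10, 95,76,0,0.77,10, 95,76,0,0.77,10]'
python3 - <<'E'
from h import *
d(*(u2w(-34,-46)),140,1.337)
E
```

```text
time: 20.25
position: [495.4, 40.5, 175.6]
orientation: [3.141, -0.0, 1.344]
contact_force: [0.1, -0.8, -0.1]
gripper_width: 0.261
gripper_force: 30.0
p [495.4  40.5 175.6] yaw 1.344 q6 0.28 -> d 1.5 0.7 35.6 tw 0.007
```

```bash

python3 -m crank '[-1,1,0,0.007,10, -1,1,18,0.007,10, -1,1,30,0.007,10, -1,1,36,0.007,10, -1,1,36,0.007,10, -1,1,36,0.007,37, -1,1,36,0.007,37, -1,1,36,0.007,37]'
python3 -m crank '[0,0,0,0,37, 0,0,-20,0,37, 0,0,-55,0,45, 0,0,-75,0,50]'
python3 - <<'E'
from h import *
d(458.5,-377,120,-0.762)
E
```

```text
time: 20.92
position: [496.8, 38.7, 140.2]
orientation: [3.14, -0.001, 1.338]
contact_force: [0.2, 0.0, -0.0]
gripper_width: 0.367
gripper_force: 0.0
time: 21.25
position: [497.1, 38.8, 217.2]
orientation: [3.139, -0.001, 1.339]
contact_force: [-0.0, -0.9, -0.9]
gripper_width: 0.481
gripper_force: 0.0
p [497.1  38.8 217.2] yaw 1.339 q6 0.29 -> d -413.5 58.1 97.2 tw -1.041
```

```bash

python3 -m crank '[-40,6,0,-0.1,50, -80,11,0,-0.2,50, -120,17,0,-0.3,50, -160,22,10,-0.4,50, -200,28,25,-0.5,50, -240,34,40,-0.6,50, -280,39,60,-0.7,50, -320,45,80,-0.8,50]'
python3 - <<'E'
from h import *
d(458.5,-377,120,-0.762)
E
```

```text
time: 21.92
position: [466.8, -276.4, 138.8]
orientation: [3.141, 0.002, 2.143]
contact_force: [0.1, 0.0, -0.1]
gripper_width: 0.5
gripper_force: 0.0
p [ 466.8 -276.4  138.8] yaw 2.143 q6 -1.13 -> d -80.1 -61.4 18.8 tw -0.236
```

```bash

python3 -m crank '[-30,-23,5,-0.1,50, -58,-44,12,-0.2,50, -76,-58,18,-0.236,50, -80,-61,19,-0.236,50, -80,-61,19,-0.236,50, -80,-61,19,-0.236,50]'
python3 - <<'E'
from h import *
d(458.5,-377,28,-0.762)
snap("scene","s5.png",(110,190,260,290),4)
snap("top","t5.png",(110,145,260,240),4)
im=np.hstack([cv2.imread("pics/s5.png")[:380,:300],cv2.imread("pics/t5.png")[:380,:480]]); cv2.imwrite("pics/c5.png",im)
E
```

```text
time: 22.42
position: [458.6, -373.9, 119.8]
orientation: [3.141, -0.001, 2.373]
contact_force: [-0.3, 0.5, -0.4]
gripper_width: 0.501
gripper_force: 0.0
p [ 458.6 -373.9  119.8] yaw 2.373 q6 -1.51 -> d -2.1 -2.2 91.8 tw -0.006
```

View pics/c5.png

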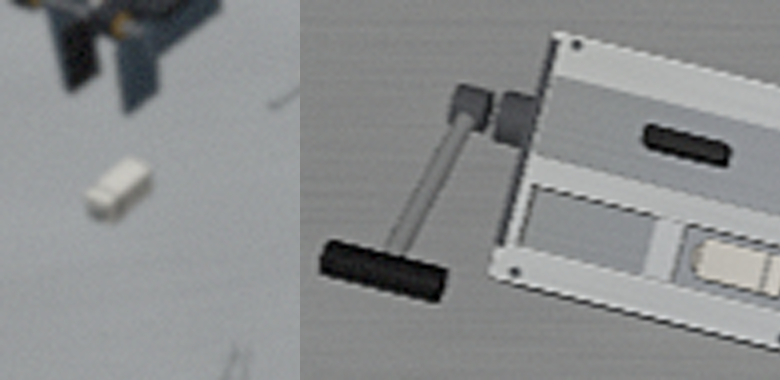

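D is still in place at (118,188), C is in pocket 0, pocket 1 is empty, and the lever is back up. Grasping D.

```bash

python3 -m crank '[-2,-2,30,-0.006,50, -2,-2,60,-0.006,50, -2,-2,82,-0.006,50, -2,-2,92,-0.006,50, -2,-2,92,-0.006,50, -2,-2,92,-0.006,10, -2,-2,92,-0.006,10, -2,-2,92,-0.006,10]'
python3 -m crank '[0,0,0,0,10, 0,0,0,0,10]'
python3 - <<'E'
from h import *
d(458.5,-377,28,-0.762)
d(517.8,131.3,170,1.337)
E
```

```text
time: 23.18
position: [459.7, -378.0, 29.5]
orientation: [3.141, 0.003, 2.381]
contact_force: [0.4, -0.9, 1.0]
gripper_width: 0.311
gripper_force: 0.0
time: 23.35
position: [459.5, -378.0, 29.3]
orientation: [3.141, 0.003, 2.38]
contact_force: [0.3, 0.5, 5.2]
gripper_width: 0.263
gripper_force: 30.0
p [ 459.5 -378.    29.3] yaw 2.38 q6 -1.52 -> d 1.4 0.0 1.3 tw 0.000
p [ 459.5 -378.    29.3] yaw 2.38 q6 -1.52 -> d 309.2 408.9 -140.7 tw 1.043
```

```bash

python3 -m crank '[0,0,-38,0,10, 0,0,-76,0,10, 8,10,-112,0.1,10, 24,32,-140,0.18,10, 48,63,-158,0.26,10, 72,95,-158,0.34,10, 96,127,-158,0.42,10, 120,159,-158,0.5,10]'
python3 - <<'E'
from h import *
d(517.8,131.3,185,1.337)
E
```

```text
time: 24.02
position: [481.3, -178.0, 186.7]
orientation: [3.14, 0.001, 1.875]
contact_force: [1.5, -0.2, -0.4]
gripper_width: 0.257
gripper_force: 30.0
p [ 481.3 -178.   186.7] yaw 1.875 q6 -0.68 -> d 284.1 127.5 1.7 tw 0.538
```

```bash

python3 -m crank '[36,16,0,0.08,10, 73,33,0,0.16,10, 110,49,0,0.24,10, 147,66,0,0.32,10, 184,82,0,0.4,10, 220,99,0,0.48,10, 254,114,0,0.538,10, 278,125,0,0.538,10]'
python3 -m crank '[0,0,0,0,10, 0,0,0,0,10, 0,0,0,0,10]'
python3 - <<'E'
from h import *
d(517.8,131.3,140,1.337)
E
```

```text
time: 24.68
position: [515.8, 126.4, 186.1]
orientation: [3.141, -0.001, 1.342]
contact_force: [0.3, -0.2, -0.7]
gripper_width: 0.258
gripper_force: 30.0
time: 24.93
position: [515.6, 122.7, 185.8]
orientation: [-3.141, 0.001, 1.343]
contact_force: [0.1, 0.1, -0.2]
gripper_width: 0.261
gripper_force: 30.0
p [515.6 122.7 185.8] yaw 1.343 q6 0.44 -> d 8.9 0.2 45.8 tw 0.006
```

```bash

python3 -m crank '[7.5,0,0,0.006,10, 7.5,0,15,0.006,10, 7.5,0,32,0.006,10, 7.5,0,45,0.006,10, 7.5,0,45,0.006,10, 7.5,0,45,0.006,37, 7.5,0,45,0.006,37, 7.5,0,45,0.006,37]'
python3 -m crank '[0,0,0,0,37, 0,0,-20,0,37, 0,0,-55,0,10, 0,0,-90,0,0, 0,0,-108,0,0]'
python3 - <<'E'
from h import *
d(483.3,231.9,239,1.337)
E
```

```text
time: 25.6
position: [518.1, 130.4, 141.7]
orientation: [3.14, -0.001, 1.335]
contact_force: [0.5, -0.1, 0.6]
gripper_width: 0.374
gripper_force: 0.0
time: 26.02
position: [519.0, 131.0, 253.4]
orientation: [3.136, -0.003, 1.336]
contact_force: [1.0, 0.1, -0.7]
gripper_width: 0.185
gripper_force: 0.0
p [519.  131.  253.4] yaw 1.336 q6 0.46 -> d 89.8 -58.2 14.4 tw -0.001
```

```bash

python3 -m crank '[30,-19,8,0,0, 60,-38,10,0,0, 89,-57,12,0,0, 89,-57,12,0,0, 89,-57,12,0,0]'
python3 - <<'E'
from h import *
d(483.3,231.9,239,1.337)
E
```

```text
time: 26.43
position: [482.3, 231.6, 237.1]
orientation: [3.141, -0.0, 1.339]
contact_force: [-0.5, -0.3, -0.6]
gripper_width: 0.007
gripper_force: 0.0
p [482.3 231.6 237.1] yaw 1.339 q6 0.66 -> d 0.5 0.9 -1.9 tw 0.002
```

```bash

python3 -m crank '[0,5,10,0,0, 0,5,18,0,0, 0,-2,30,0,0, 0,-9,40,0,0, 0,-14,51,0,0, 0,-19,62,0,0, 0,-23,74,0,0, 0,-26,86,0,0]'
python3 -m crank '[0,-1,12,0,0, 0,-2,24,0,0, 0,-1,36,0,0, 0,0,48,0,0, 0,2,56,0,0, 0,3,62,0,0, 0,3,64,0,0, 0,3,64,0,0]'
python3 -m crank '[0,0,1,0,0, 0,0,2,0,0, 0,0,2,0,0, 0,0,2,0,0, 0,0,2,0,0, 0,0,2,0,0]'
python3 - <<'E'
from h import *
snap("scene","s6.png",(245,180,365,260),6)
E
python3 -m crank '[0,-1,-10,0,0, 0,-3,-22,0,0, 0,-4,-36,0,0, 0,-3,-50,0,0, 0,-1,-66,0,0, 0,4,-84,0,0, 0,10,-104,0,0, 0,20,-124,0,0]'
python3 -m crank '[0,5,-20,0,0, 0,5,-40,0,40, 0,5,-40,0,40]'
python3 - <<'E'
from h import *
d(*u2w(26.3,0),190,1.337)
E
```

```text
time: 27.1
position: [455.3, 236.2, 150.8]
orientation: [-3.136, -0.001, 1.333]
contact_force: [-6.9, 2.5, 10.5]
gripper_width: 0.005
gripper_force: 5.2
time: 27.77
position: [458.6, 235.1, 89.8]
orientation: [-3.137, 0.0, 1.333]
contact_force: [-13.1, 0.1, 31.5]
gripper_width: 0.003
gripper_force: 15.6
time: 28.27
position: [458.6, 235.1, 89.3]
orientation: [-3.138, -0.001, 1.333]
contact_force: [-16.9, -0.1, 42.5]
gripper_width: 0.004
gripper_force: 20.6
time: 28.98
position: [479.7, 229.5, 208.7]
orientation: [-3.14, 0.001, 1.334]
contact_force: [0.1, -0.3, -0.5]
gripper_width: 0.008
gripper_force: 0.0
time: 29.23
position: [487.4, 229.3, 251.8]
orientation: [3.136, -0.004, 1.334]
contact_force: [0.8, -0.3, 0.1]
gripper_width: 0.122
gripper_force: 0.0
p [487.4 229.3 251.8] yaw 1.334 q6 0.66 -> d -134.0 112.9 61.8 tw -0.003
```

View pics/s6.png

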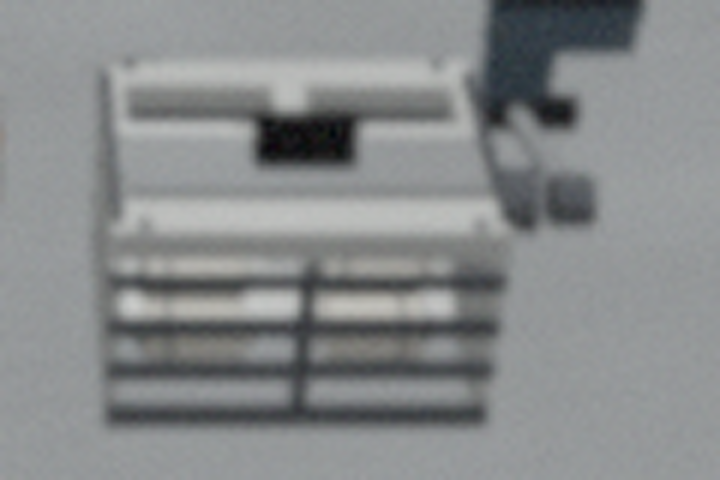

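Four tubes are in the bin: the second pair shows at (200,268) and (380,268) behind the first. The pockets are empty. Now I'll shut the cover.

```bash

python3 -m crank '[-32,26,0,0,40, -64,53,0,0,40, -96,80,0,0,40, -125,105,20,0,40, -134,113,45,0,40, -134,113,62,0,40, -134,113,62,0,40]'
python3 - <<'E'
from h import *
d(566.2,74.5,151,1.337)
snap("scene","s7.png",(245,170,365,260),6)
E
```

```text
time: 29.82
position: [560.7, 70.8, 181.1]
orientation: [-3.131, 0.004, 1.333]
contact_force: [-1.2, -0.9, -0.9]
gripper_width: 0.399
gripper_force: 0.0
p [560.7  70.8 181.1] yaw 1.333 q6 0.34 -> d 4.9 4.4 30.1 tw -0.004
```

View pics/s7.png

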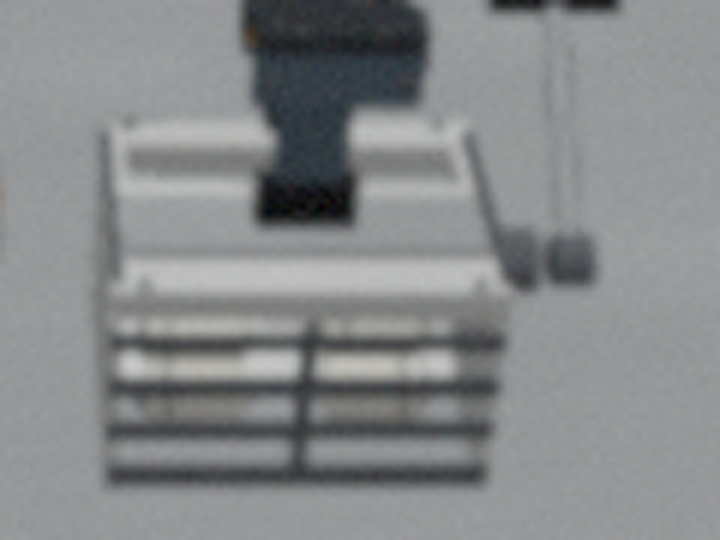

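The lever is back up, the pockets are empty and four tubes are in the bin. Gripping the fin and sliding the cover 60 mm shut.

```bash

python3 -m crank '[4,2,0,0,40, 4,2,15,0,40, 4,2,28,0,40, 4,2,28,0,40, 4,2,28,0,5, 4,2,28,0,5, 4,2,28,0,5, 4,2,28,0,5]'
python3 -m crank '[0,-6,0,0,5, 0,-14,0,0,5, 0,-22,0,0,5, 0,-30,0,0,5, 0,-38,0,0,5, 0,-46,0,0,5, 0,-53,0,0,5, 0,-53,0,0,5]'
python3 -m crank '[0,-2,0,0,5, 0,-4,0,0,5, 0,-4,0,0,5]'
```

```text
time: 30.53
position: [566.8, 77.1, 159.9]
orientation: [3.14, -0.001, 1.336]
contact_force: [-2.5, 1.5, 2.1]
gripper_width: 0.136
gripper_force: 3.4
time: 31.2
position: [513.3, 89.9, 159.8]
orientation: [3.141, -0.001, 1.336]
contact_force: [0.9, 1.8, 6.4]
gripper_width: 0.128
gripper_force: 30.0
time: 31.45
position: [510.6, 90.6, 159.8]
orientation: [3.14, -0.001, 1.336]
contact_force: [-0.1, 0.8, 6.4]
gripper_width: 0.128
gripper_force: 30.0
```

```bash

python3 -m crank '[0,-2,0,0,5, 0,-4,0,0,5, 0,-4,0,0,5]'
python3 -m crank '[0,-2,0,0,5, 0,-3,0,0,5, 0,-3,0,0,5]'
```

```text
time: 31.7
position: [508.0, 91.2, 159.8]
orientation: [3.137, -0.001, 1.337]
contact_force: [4.2, -0.7, 4.6]
gripper_width: 0.128
gripper_force: 30.0
time: 31.95
position: [507.9, 91.3, 159.9]
orientation: [3.132, -0.002, 1.337]
contact_force: [10.8, -2.3, 0.5]
gripper_width: 0.127
gripper_force: 30.1
```

```bash

python3 -m crank '[0,0,0,0,40, 0,0,0,0,40, 0,0,0,0,40, 0,0,-20,0,40, 0,0,-55,0,40, 0,0,-90,0,40]'
python3 -m crank '[-40,0,0,0,40, -80,0,0,0,40, -120,0,0,0,40, -160,0,0,0,40, -200,0,0,0,40, -240,0,0,0,40, -280,0,0,0,40, -300,0,0,0,40]'
python3 -m crank '[0,0,0,0,40, 0,0,0,0,40, 0,0,0,0,40, 0,0,0,0,40]'
python3 - <<'E'
from h import *
snap("top","t8.png",(90,100,410,310),2.5)
E
```

```text
time: 32.45
position: [501.6, 91.5, 247.8]
orientation: [-3.135, 0.003, 1.336]
contact_force: [0.6, 0.5, 0.8]
gripper_width: 0.403
gripper_force: 0.0
time: 33.12
position: [431.9, -202.7, 247.9]
orientation: [-3.138, 0.001, 1.334]
contact_force: [-0.3, 0.5, -0.7]
gripper_width: 0.398
gripper_force: 0.0
time: 33.45
position: [434.3, -198.7, 248.4]
orientation: [-3.14, -0.001, 1.338]
contact_force: [-0.2, 0.5, 0.4]
gripper_width: 0.399
gripper_force: 0.0
```

View pics/t8.png

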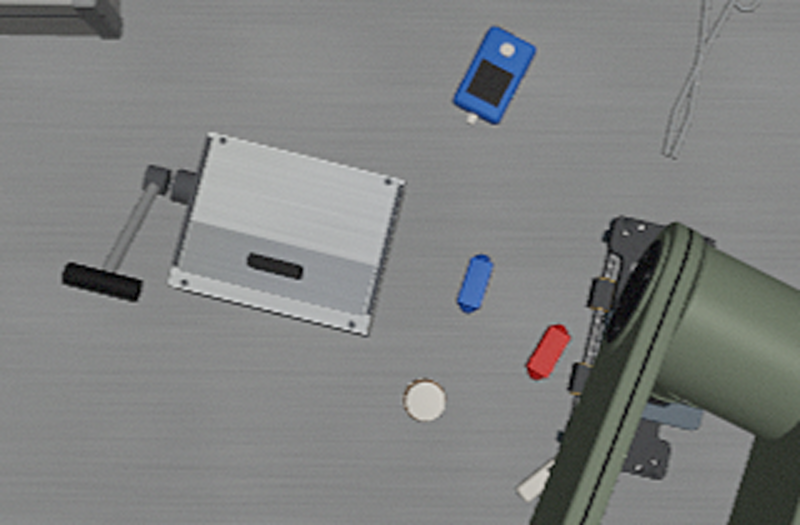

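The cover is shut with the fin at (275,265), the lever is up with its grip at (102,281), and the look-alikes and other items are undisturbed. Handing in.

```bash
python3 -c "
from plant import manip
print(manip.sign_off())"
```

```text
the job is handed in; nothing more can be done
None
```

All four white tubes are in the drop safe's bin, the lever is back up, the cover is fully shut, and the other things on the counter were left alone; the job is handed in, but no verdict came back.

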